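# Seat a drilled brass plate on the pins of an engraving bed and turn the clip over it

### The job

The drilled brass plate lies crooked on top of the two locating pins of the engraving bed. Without gripping or lifting it, nudge it gently with the fingertips until both its holes drop over the pins and it lies flat on the bed; then, again without gripping, push the swing clip by its knob gently right round over the plate until it meets its stop, so that the plate cannot ride off the pins. Leave the burin, the loupe and the dividers beside the bed where they are.

Things in the scene. Friction and masses are not known exactly. Their poses are not given: they have to be found in the camera images.
- bed: Engraving bed: fixed flat aluminium slab 180 (x) x 230 (y) x 12 mm on the table. Origin at the centre of its underside, on the table; x points away from the robot (up to 17 degrees askew), y to the left. With the plate seated on the pins, the plate's origin lies at x = -12, y = 0, z = 12 mm in this frame, with its axes parallel to the bed's.
- pin_left (a point): Foot of the left locating pin, at bed x = +5, y = +50 mm, on the bed's top. Steel pin 8 mm in diameter, 7 mm tall; its upper 4 mm are a half-round nose.
- pin_right (a point): Foot of the right locating pin, the same, at bed x = +5, y = -50 mm.
- plate: Loose brass plate 84 (x) x 140 (y) x 6 mm, 0.3 to 0.6 kg. Origin at the centre of its underside; x to its far edge, y to its left. Its two holes are nearer the far edge. It starts with its underside on the pins' noses and its near edge on the bed (tilted 6 degrees), 9 to 16 mm too near the robot along bed x, up to 14 mm off in y, up to 4 degrees turned. A few newtons at an edge slide it.
- plate_center (a point): Centre of the plate, half-way through its thickness. 15 mm above the table when the plate is seated.
- hole_left (a point): Centre of the left hole (10 mm in diameter, right through) at the plate's underside, at plate x = +17, y = +50 mm. Seated, it coincides with pin_left.
- hole_right (a point): Centre of the right hole, the same, at plate x = +17, y = -50 mm. Seated, it coincides with pin_right.
- clip (a joint): Angle of the swing clip (rad) about its upright pivot. 0: arm along bed +y, clear of the plate; grows anticlockwise from above; 1.57: arm along bed -x, over the plate between the pins, at its stop. Starts at 0 to 0.4, stays where left, turns with about 1 N at the knob. Arm 57 mm long, 14 wide, 6 thick, its underside 7.5 mm above the bed: it clears only a plate lying flat.
- clip_pivot (a point): On the clip's pivot axis, at the underside of its arm, at bed x = +60, y = 0, z = 19.5 mm. A thumb nut stands on it, up to 40 mm above the table.
- clip_knob (a point): Centre of the upright round knob on the clip's arm, 46 mm from the pivot axis along the arm; the knob is 12 mm in diameter, and stands from 26 to 52 mm above the table. This point is 39.5 mm above the table.
- burin: Engraver's burin, round wooden handle and steel blade, about 170 mm long and 42 mm high, loose, lying beside the bed's left edge. Origin at the centre of its underside. To be left alone.
- eye_loupe: Black eye loupe, 41 mm wide and 34 mm high, loose, standing to the right of the bed near its far corner. Origin at the centre of its underside. To be left alone.
- layout_dividers: Steel spring dividers, two slim legs, 128 x 84 mm and 9 mm high, loose, lying flat to the right of the bed. Origin at the centre of its underside. To be left alone.
Not all that is in view belongs to the job. There is more than one size of the plate; the one meant has the size given above.

How it is judged:
By the outcome, as a careful person would: the job done as asked, in the order asked, and still so for the second after the job is handed in, with the robot touching nothing.
It also fails if it takes over 67 s, if anything falls off the work surface, if the arm or the gripper's body presses on something with over 40 N, if the wrist force passes 120 N, or if a joint passes its speed limit or range.

### The arm

A 6-joint arm with a two-finger parallel gripper is mounted at the origin on a cart in front of the work surface, level with it; the furniture and walls round the work are solid. World frame = base frame: x ahead of the robot, y to its left, z up, the work surface at z = 0. Lengths are in mm, angles in degrees, forces in N, time in s.
With the tool pointing down it reaches from about 350 to 850 mm from the base axis. Payload 8.1 kg.
Tool frame: the origin (TCP) lies midway between the tips of the shut fingers; the grasp point (between the pads) lies 19 mm behind it; x points along the fingers, y is the direction in which the jaws open and shut, and the axes are right-handed (so a half turn about x gives the same grasp; the last joint's range is limited). The gripper opens to 85 mm and grips with 20 to 120 N. Pads are 22 mm wide; open, the fingers measure 114 mm over their backs; the gripper's body (76 mm by 85 mm) begins 54 mm behind the grasp point. The pads swing forward as they close: fully open they stand 13 mm farther back than shut.
Start: joints at [67.93, 7.471, 85.268, -0, 87.261, -4.893], TCP at [177.176, 573.249, 231.292] pointing down, gripper open.
Joint ranges: [-169.43, 169.43], [-51.17, 129.36], [1.28, 143.12], [-76.62, 256.62], [0, 156.53], [-152.29, 152.29]. Speed limits (degrees/s): [136.94, 136.94, 159.86, 180, 180, 180].

### API

Orientations are given as [roll, pitch, yaw] about the fixed x, y, z axes, in that order (R = Rz(yaw) Ry(pitch) Rx(roll)).
In Python, from bench import r gives the robot as it stands.
- The arm moves only by the tool move_arm, never from a script. Its argument "deltas" is a list of rows, each a list of 2 entries, a list of its own where there are three numbers: the shift along the tool's x, y, z in mm, then the turn about the tool's x in degrees. A call has 1 to 12 rows; each row is the pose to reach, as a shift and turn from the pose measured when the call began, along the tool's axes at that moment; what a row does not reach only later rows make up. A row lasts 1/8 s, in which the tool goes at most 62.5 mm and 10.7 degrees, less where a joint would pass 70% of its speed; a pose out of reach is approached as far as the arm can. A call with a gripper value outside its range is refused whole. "jaw" is the opening, from -1 (shut) to 1 (fully open), set as the call begins (left out, the last holds). The fingers move at their own pace and stop on an object; "squeeze" is the grip in N (left out, the last holds). Time passes only in rows, so rows that repeat a pose let the fingers close. It gives the time, the measured TCP pose, the force and the opening at its end, in the units of the state.
- r.sense(): the state, without advancing time (a new reading comes with each control period).
- r.snapshot(name): name is "scene" or "top" or "wrist"; returns (picture, depth): 384x512x3 uint8, red, green, blue; 384x512 float32, mm along the optical axis (not along the pixel's ray), 0 where there is no reading.
- r.get_calibration(name): a dict with "fovy" (degrees; the focal length in pixels is half the picture's height over the tangent of half this angle, whatever the lens; pixels are square), "cx", "cy" (the principal point, pixels), "position" and "attitude" of the camera in the world; the wrist camera has in their place "tool_from_camera" (4x4, takes a point from camera to tool coordinates, whose origin is the TCP and whose axes are the tool frame's). Camera axes: x right, y down, z forward; pixel columns grow to the right and rows downward; lengths in mm; the calibration is good to about 2 mm. A picture is of the moment at which its call begins: read the wrist's pose just before it. get_calibration takes no time and is no camera call.
- r.hand_in(): hands the job in, once; it reports no verdict.
The state is a dict: "time": time; "joint_pos": joint angles; "qd": joint speeds; "joint_efforts": joint torques, N m; "tool_pos": TCP position; "tcp_rot": TCP orientation; "ft_force": force on the tool from outside, world axes, zero at the start; "wrist_torque": the same for the moment, N m; "finger_gap": finger opening in mm.
Only numpy, scipy, OpenCV 4.12 (cv2) and the standard library are available. Lean on these libraries where they do the work, as an engineer would, in place of code of your own. Each camera call takes 0.05 s, during which the arm holds its last target. There are 200 camera calls.

## Working session

There is one attempt and no reset: what is moved stays moved. The work goes in short steps, Python scripts to look and compute and a tool call to move; the robot and the scene stay as the last step left them, time stands still between calls to the robot, and variables do not carry over. Pictures are saved under pics/ and viewed, about 8 in all and at most 12, crops included, and the job is handed in when it is done.

Besides the shell and the picture viewer there is one more tool, called as name([rows], argument=value, ...), one row to a line, values as JSON. move_arm: Moves the arm, as the interface text tells. Its arguments: {"type":"object","properties":{"deltas":{"type":"array","items":{"type":"array"}},"jaw":{"type":"number"},"squeeze":{"type":"number"}},"required":["deltas"]}

```bash
ls; mkdir -p pics; cat > h.py <<'E'
import numpy as np, cv2
from scipy.spatial.transform import Rotation as R
from bench import r
def snap(n):
    s=r.sense(); p,d=r.snapshot(n); return s,p,d
def cam(n,s=None):
    c=r.get_calibration(n); f=192/np.tan(np.radians(c["fovy"])/2)
    if n=="wrist":
        T=np.eye(4); T[:3,:3]=R.from_euler('xyz',s["tcp_rot"],degrees=True).as_matrix(); T[:3,3]=s["tool_pos"]
        T=T@np.array(c["tool_from_camera"])
    else:
        T=np.eye(4); a=np.array(c["attitude"])
        T[:3,:3]=a if a.shape==(3,3) else R.from_euler('xyz',a,degrees=True).as_matrix(); T[:3,3]=c["position"]
    return f,c["cx"],c["cy"],T
def cloud(d,C):
    f,cx,cy,T=C; v,u=np.indices(d.shape); P=np.stack([(u-cx)/f*d,(v-cy)/f*d,d],-1)
    return P@T[:3,:3].T+T[:3,3]
def onplane(u,v,z,C):
    f,cx,cy,T=C; k=T[:3,:3]@np.array([(u-cx)/f,(v-cy)/f,1]); return T[:3,3]+k*(z-T[2,3])/k[2]
def proj(p,C):
    f,cx,cy,T=C; q=T[:3,:3].T@(np.array(p)-T[:3,3]); return q[0]/q[2]*f+cx,q[1]/q[2]*f+cy
E
python3 - <<'E'
from h import *
for n in ("scene","top"):
    s,p,d=snap(n); np.save(n+"_d.npy",d); cv2.imwrite(n+"0.png",p[...,::-1]); print(r.get_calibration(n)); 
    cv2.imwrite(f"pics/{n}0.png",p[...,::-1])
    X=cloud(d,cam(n)); print(X[200:380:60,60:500:120].round(0).tolist())
print(r.get_calibration("wrist"),s)
E
```

```text
pics
{'fovy': 48.946771940666885, 'cx': 262.23248651667166, 'cy': 190.43479422608743, 'position': array([ 35.6889297 , 508.17578181, 553.33313462]), 'attitude': array([-124.65313951,    1.09880175, -136.87824837])}
[[[885.0, 270.0, 15.0], [704.0, 81.0, -0.0], [502.0, -97.0, 0.0], [305.0, -274.0, -1.0]], [[720.0, 353.0, -1.0], [543.0, 204.0, 7.0], [383.0, 50.0, -0.0], [311.0, -403.0, -279.0]], [[557.0, 421.0, 27.0], [434.0, 289.0, 8.0], [297.0, 156.0, -0.0], [313.0, -590.0, -714.0]]]
{'fovy': 46.64254287419784, 'cx': 252.65702425006876, 'cy': 192.99625568775483, 'position': array([ 356.95891309,  -36.31410804, 1267.49711795]), 'attitude': array([-170.73656698,    1.48132707,  -89.22355098])}
[[[537.0, 559.0, 2.0], [540.0, 208.0, 8.0], [542.0, -136.0, 12.0], [547.0, -478.0, 1.0]], [[365.0, 546.0, -1.0], [369.0, 201.0, 4.0], [374.0, -136.0, 2.0], [378.0, -469.0, 3.0]], [[110.0, 854.0, -720.0], [118.0, 329.0, -727.0], [128.0, -192.0, -721.0], [136.0, -705.0, -722.0]]]
{'fovy': 71.51151647208815, 'cx': 258.5256520991327, 'cy': 191.09041545014446, 'tool_from_camera': array([[-9.35890744e-0
[... 285 characters left out ...]
0e+00,
         1.00000000e+00]])} {'time': 0.05, 'joint_pos': array([ 6.79287681e+01,  7.51427387e+00,  8.53278975e+01,  1.68713708e-03,
        8.72610723e+01, -4.89185174e+00]), 'qd': array([ 0.02280976, -0.04292948, -0.0852616 , -0.11248393,  0.00888488,
        0.09122372]), 'joint_efforts': array([ 1.58229923e-03, -5.71372497e+01, -5.02342415e+01, -1.87879145e-04,
        8.98002618e-03, -3.95604991e-05]), 'tool_pos': array([176.97391363, 572.74884629, 230.26636321]), 'tcp_rot': array([ -95.82690576,   89.89674258, -113.00636801]), 'ft_force': array([-0.60685898, -0.19837169, -0.72208464]), 'wrist_torque': array([-0.04743596, -0.01188126, -0.01435244]), 'finger_gap': 85.38013119690629}
```

View pics/top0.png

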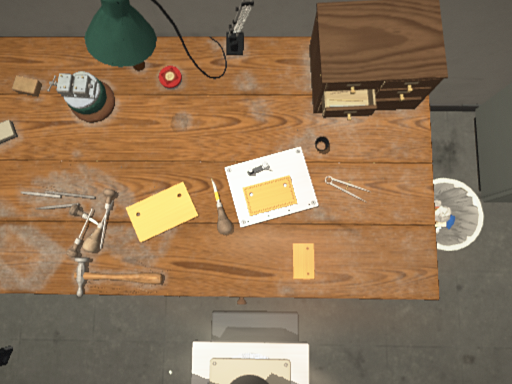

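View pics/scene0.png

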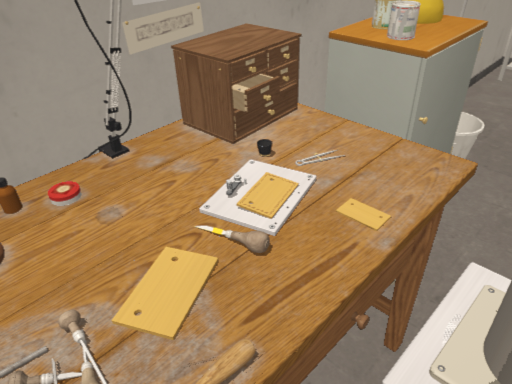

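The candidate plates in the top view are the one on the bed at (270,195), a larger one at (162,212) and a smaller one at (303,261). I choose the one on the bed and will check it with a close view.

```bash
python3 - <<'E'
from h import *
C=cam("top"); p=cv2.imread("top0.png").astype(int)
m=((p.min(-1)>190)).astype(np.uint8); m[:140]=0;m[230:]=0;m[:,:215]=0;m[:,325:]=0
n,l,st,ce=cv2.connectedComponentsWithStats(m); k=1+st[1:,4].argmax()
pts=cv2.convexHull(np.argwhere(l==k)[:,::-1].astype(np.float32)); 
W=np.array([onplane(u,v,12,C)[:2] for u,v in pts[:,0]],np.float32); rect=cv2.minAreaRect(W); print(rect)
s=r.sense(); M=R.from_euler('xyz',s["tcp_rot"],degrees=True).as_matrix(); print(M.round(3))
c=np.array([*rect[0],0])
# bed yaw guess
for a in (rect[2],rect[2]-90):
    print(a)
T=np.array([c[0],c[1],240]); print("delta to above bed centre",M.T@(T-s["tool_pos"]))
E
```

```text
((582.4505615234375, -51.96348571777344), (180.44375610351562, 228.79788208007812), 16.19679069519043)
[[-0.001  0.295  0.955]
 [-0.002  0.955 -0.295]
 [-1.    -0.002 -0.   ]]
16.19679069519043
-73.80320930480957
delta to above bed centre [  -8.95239566 -477.14471297  571.90059892]
```

move_arm([
  [[0,-30,36],-3],
  [[0,-75,90],-7],
  [[0,-120,145],-11],
  [[0,-165,200],-15],
  [[0,-210,255],-19],
  [[0,-255,310],-23],
  [[0,-300,365],-27],
  [[30,-345,415],-31],
  [[55,-390,465],-33.4],
  [[80,-435,520],-33.4],
  [[95,-465,557],-33.4],
  [[100,-477,572],-33.4],
], jaw=1)

```text
time: 1.6
tool_pos: [569.6, -33.3, 137.7]
tcp_rot: [-144.4, 89.9, -128.2]
ft_force: [1.2, 0.0, 0.0]
finger_gap: 85.4
```

```bash
python3 - <<'E'
from h import *
s,p,d=snap("wrist"); np.save("w1_d.npy",d); np.save("w1_s.npy",s,allow_pickle=True)
cv2.imwrite("pics/w1.png",p[...,::-1])
print(s["tool_pos"],s["tcp_rot"],s["time"],s["ft_force"])
E
```

```text
[569.59071722 -33.29392758 137.67048561] [-144.37403322   89.90505724 -128.16344305] 1.6 [1.24157855 0.03684483 0.0403846 ]
```

View pics/w1.png

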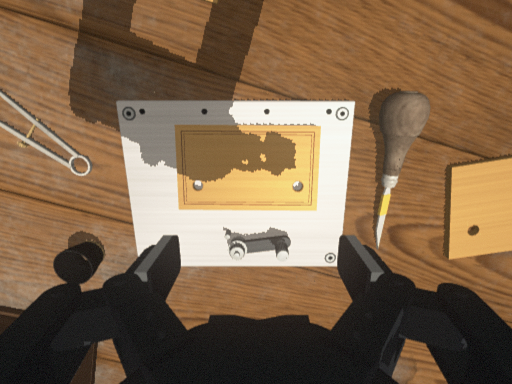

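```bash
cat >> h.py <<'E'
def rays(uv,C):
    f,cx,cy,T=C; uv=np.asarray(uv,float); return np.c_[(uv[:,0]-cx)/f,(uv[:,1]-cy)/f,np.ones(len(uv))]@T[:3,:3].T
def hit(uv,C,n,dd): # plane n.x=dd
    k=rays(uv,C); o=C[3][:3,3]; return o+k*((dd-n@o)/(k@n))[:,None]
def big(m):
    n,l,st,ce=cv2.connectedComponentsWithStats(m.astype(np.uint8)); return l==1+st[1:,4].argmax()
def hull(m): return cv2.convexHull(np.argwhere(m)[:,::-1].astype(np.float32))[:,0]
def measure(s,p,d,bed=None):
    C=cam("wrist",s); X=cloud(d,C); hsv=cv2.cvtColor(p,cv2.COLOR_RGB2HSV).astype(int); S=hsv[...,1]; z=X[...,2]
    near=(d>0)&(np.hypot(X[...,0]-582,X[...,1]+52)<170)
    out={}
    if bed is None:
        mb=big(near&(S<60)&(z>6)&(z<18)); mb=big(cv2.morphologyEx(mb.astype(np.uint8),cv2.MORPH_OPEN,np.ones((5,5))))
        W=hit(hull(mb),C,np.array([0,0,1.]),12); rc=cv2.minAreaRect(W[:,:2].astype(np.float32)); bed=rc
        print("bed",rc,"bedz",np.median(z[mb]))
    yaw=bed[2] if bed[2]<45 else bed[2]-90
    c,sn=np.cos(np.radians(yaw)),np.sin(np.radians(yaw)); B=np.array([[c,-sn],[sn,c]]); o=np.array(bed[0])
    mp=big(near&(S>95)&(hsv[...,0]>17)&(z>12)&(z<34)); mp=big(cv2.morphologyEx(mp.astype(np.uint8),cv2.MORPH_CLOSE,np.ones((3,3))))
    e=cv2.erode(mp.astype(np.uint8),np.ones((7,7)))>0
    P=X[e]; A=np.c_[P[:,:2],np.ones(len(P))]
    co=np.linalg.lstsq(A,P[:,2],rcond=None)[0]; n=np.array([-co[0],-co[1],1.]); 
    W=hit(hull(mp),C,n,co[2]); L=(W[:,:2]-o)@B; rc=cv2.minAreaRect(L.astype(np.float32))
    g=B.T@co[:2]; print("plate in bed",rc,"tilt x,y deg",np.degrees(np.arctan(g)).round(2),"z centre",(co[:2]@(o+B@np.array(rc[0]))+co[2]).round(1))
    return bed,B,o,mp,mb if 'mb' in dir() else None,C,n,co[2]
E
python3 - <<'E'
from h import *
s=np.load("w1_s.npy",allow_pickle=True).item(); d=np.load("w1_d.npy"); p=cv2.imread("pics/w1.png")[...,::-1].copy()
bed,B,o,mp,mb,C,n,dd=measure(s,p,d)
q=hit([(198,186),(297,186)],C,n,dd); print("holes bed",(q[:,:2]-o)@B, q[:,2])
q=hit([(237,247),(282,254)],C,np.array([0,0,1.]),45); print("nut/knob bed",(q[:,:2]-o)@B)
q=hit([(128,113),(342,113),(330,258)],C,np.array([0,0,1.]),12); print("screws",(q[:,:2]-o)@B)
v=p.copy(); v[mp]=v[mp]//2+[0,100,0]; 
if mb is not None: v[mb]=v[mb]//2+[0,0,120]
v=cv2.resize(v[85:285,100:370],None,fx=2.8,fy=2.8,interpolation=cv2.INTER_NEAREST); cv2.imwrite("pics/w1m.png",v[...,::-1])
E
```

```text
bed ((582.3118896484375, -53.53285217285156), (179.15664672851562, 229.21942138671875), 16.167469024658203) bedz 13.0894716474061
plate in bed ((-24.97348403930664, 12.632431030273438), (139.58212280273438, 84.40691375732422), 89.77635955810547) tilt x,y deg [-4.52 -3.64] z centre 27.2
holes bed [[ -9.91346677 -36.64306478]
 [ -8.21716093  61.22420653]] [29.18765383 22.8334013 ]
nut/knob bed [[47.87483507  1.47861792]
 [55.54719772 45.87515705]]
screws [[ -78.54723288 -103.92501081]
 [ -78.55183961  103.49140924]
 [  79.233913    103.65261787]]
```

View pics/w1m.png

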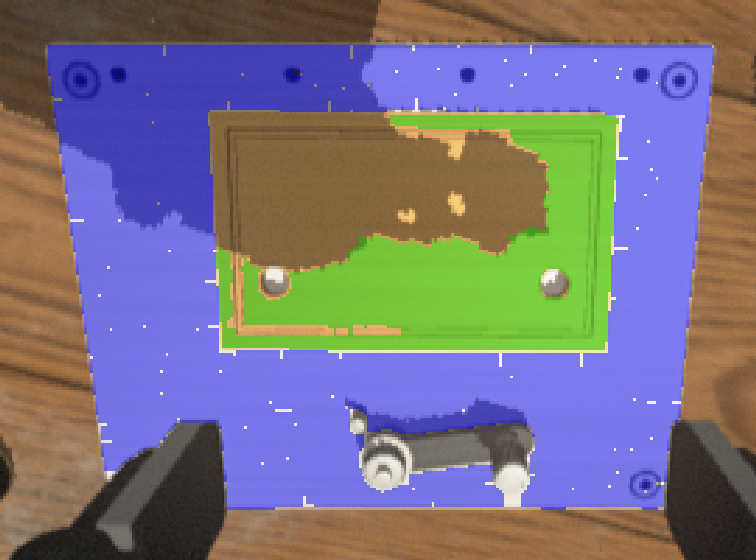

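The crop confirms the choice: it shows the bed, the tilted plate and the clip at angle ≈0.1. The plate mask misses the shadowed part, so I'll refit with a better mask and the known tilt plane.

```bash
cat >> h.py <<'E'
def plate(s,p,d,bed,zn=18.,slope=np.tan(np.radians(6)),x0=-67.):
    C=cam("wrist",s); hsv=cv2.cvtColor(p,cv2.COLOR_RGB2HSV).astype(int)
    yaw=np.radians(bed[2] if bed[2]<45 else bed[2]-90); c,sn=np.cos(yaw),np.sin(yaw); B=np.array([[c,-sn],[sn,c]]); o=np.array(bed[0])
    g=hit(np.argwhere(np.ones(d.shape))[:,::-1],C,np.array([0,0,1.]),20)[:,:2]
    L=((g-o)@B).reshape(*d.shape,2); X=cloud(d,C)
    m=(abs(L[...,0])<86)&(abs(L[...,1])<108)&(hsv[...,1]>80)&(X[...,2]<45)
    m=big(cv2.morphologyEx(m.astype(np.uint8),cv2.MORPH_CLOSE,np.ones((5,5))))
    gr=B@np.array([slope,0]); n=np.array([-gr[0],-gr[1],1.]); dd=zn-slope*x0-gr@o
    W=hit(hull(m),C,n,dd); rc=cv2.minAreaRect(((W[:,:2]-o)@B).astype(np.float32))
    e=cv2.erode(m.astype(np.uint8),np.ones((9,9)))>0; P=X[e]; Q=(P[:,:2]-o)@B
    co=np.linalg.lstsq(np.c_[Q,np.ones(len(Q))],P[:,2],rcond=None)[0]
    a=rc[2] if rc[2]<45 else rc[2]-90
    print("plate bed xy",np.round(rc[0],1),"size",np.round(rc[1],1),"yaw",round(a,2),"depth-tilt",np.degrees(np.arctan(co[:2])).round(1),"zc",(co[:2]@rc[0]+co[2]).round(1))
    return m,C,n,dd,B,o
E
python3 - <<'E'
from h import *
s=np.load("w1_s.npy",allow_pickle=True).item(); d=np.load("w1_d.npy"); p=cv2.imread("pics/w1.png")[...,::-1].copy()
bed=((582.3,-53.5),(180,230),16.17); np.save("bed.npy",np.array([582.3,-53.5,16.17]))
m,C,n,dd,B,o=plate(s,p,d,bed)
q=hit([(100+275/2.8,85+282/2.8),(100+553/2.8,85+283/2.8)],C,n,dd); print("holes top bed",(q[:,:2]-o)@B)
s=r.sense(); M=R.from_euler('xyz',s["tcp_rot"],degrees=True).as_matrix(); print(s["tool_pos"],M.round(3),"tool in bed",(s["tool_pos"][:2]-o)@B)
E
```

```text
plate bed xy [-26.3  11.5] size [ 82.4 140.6] yaw 0.0 depth-tilt [-0.9  0.5] zc 23.7
holes top bed [[ -8.84012889 -37.64054538]
 [ -8.4930922   61.49601271]]
[570.64970975 -39.23156789 133.90439678] [[-0.004 -0.276  0.961]
 [-0.004  0.961  0.276]
 [-1.    -0.003 -0.005]] tool in bed [-7.21580968 16.94843675]
```

move_arm([
  [[0,30,-6],-0.2],
  [[20,60,-13],-0.2],
  [[45,80,-19],-0.2],
  [[70,87,-19],-0.2],
  [[70,87,-19],-0.2],
  [[70,87,-19],-0.2],
  [[70,87,-19],-0.2],
  [[70,87,-19],-0.2],
], jaw=-1)

```text
time: 2.65
tool_pos: [528.9, 38.5, 64.7]
tcp_rot: [-131.5, 89.7, -115.3]
ft_force: [0.3, 0.4, 0.1]
finger_gap: -0.1
```

```bash
cat >> h.py <<'E'
def where():
    s=r.sense(); b=np.load("bed.npy"); a=np.radians(b[2]); c,sn=np.cos(a),np.sin(a); B=np.array([[c,-sn],[sn,c]])
    M=R.from_euler('xyz',s["tcp_rot"],degrees=True).as_matrix()
    print("t",round(s["time"],2),"bed xy",((s["tool_pos"][:2]-b[:2])@B).round(1),"z",s["tool_pos"][2].round(1),"F bed",(s["ft_force"][:2]@B).round(1),s["ft_force"][2].round(1),"gap",s["finger_gap"].round(1),
     "toolyaw-bed",(np.degrees(np.arctan2(M[1,2],M[0,2]))-b[2]).round(2),"tilt",M[2].round(3))
    return s
E
python3 - <<'E'
from h import *
s=where(); s,p,d=snap("wrist"); cv2.imwrite("pics/w2.png",p[...,::-1])
E
```

```text
Traceback (most recent call last):
  File "h.py", line 63, in where
    print("t",round(s["time"],2),"bed xy",((s["tool_pos"][:2]-b[:2])@B).round(1),"z",s["tool_pos"][2].round(1),"F bed",(s["ft_force"][:2]@B).round(1),s["ft_force"][2].round(1),"gap",s["finger_gap"].round(1),
                                                                                                                                                                                      ^^^^^^^^^^^^^^^^^^^^^
AttributeError: 'float' object has no attribute 'round'
```

```bash
sed -i 's/s\["finger_gap"\].round(1)/round(s["finger_gap"],1)/' h.py
python3 - <<'E'
from h import *
s=where(); s,p,d=snap("wrist"); cv2.imwrite("pics/w2.png",p[...,::-1])
E
```

```text
t 2.65 bed xy [-25.6 103.2] z 64.7 F bed [0.4 0.3] 0.1 gap -0.1 toolyaw-bed 0.05 tilt [-1.    -0.004 -0.003]
```

View pics/w2.png

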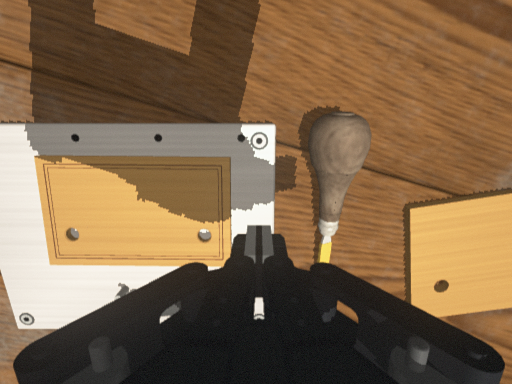

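move_arm([
  [[20,0,0],0],
  [[40,0,0],0],
  [[49,0,0],0],
  [[49.5,0,0],0],
  [[49.5,-3,0],0],
  [[49.5,-3,0],0],
])

```text
time: 3.45
tool_pos: [530.3, 35.2, 16.0]
tcp_rot: [-116.5, 89.7, -100.2]
ft_force: [0.1, 0.8, 0.2]
finger_gap: -0.3
```

```bash
python3 - <<'E'
from h import *
where()
E
```

```text
t 3.45 bed xy [-25.2  99.7] z 16.0 F bed [0.3 0.7] 0.2 gap -0.3 toolyaw-bed 0.04 tilt [-1.    -0.004 -0.002]
```

move_arm([
  [[1.2,-1,0],0],
  [[1.2,-2,0],0],
  [[1.2,-3,0],0],
  [[1.2,-4,0],0],
  [[1.2,-5,0],0],
  [[1.2,-6,0],0],
  [[1.2,-7,0],0],
  [[1.2,-7,0],0],
])

```text
time: 4.45
tool_pos: [532.1, 28.7, 14.7]
tcp_rot: [-121.8, 89.8, -105.6]
ft_force: [-1.3, 1.6, 0.9]
finger_gap: 0.0
```

```bash
python3 - <<'E'
from h import *
where()
s,p,d=snap("wrist"); cv2.imwrite("pics/w3.png",p[...,::-1]); b=np.load("bed.npy"); plate(s,p,d,((b[0],b[1]),0,b[2]))
E
```

```text
t 4.45 bed xy [-25.3  92.9] z 14.7 F bed [-0.8  1.9] 0.9 gap 0.0 toolyaw-bed 0.04 tilt [-1.    -0.004 -0.002]
plate bed xy [-26.3  10.6] size [140.9  84.4] yaw -0.75 depth-tilt [1.1 1.5] zc 23.0
```

View pics/w3.png

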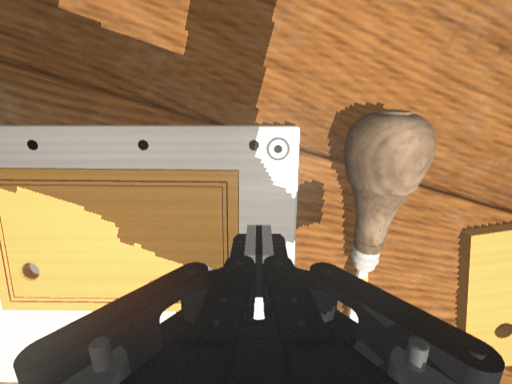

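Fingertips at (258,232) now about meet the plate's left edge (column 238). I push on slowly.

move_arm([
  [[0,-1,0],0],
  [[0,-2,0],0],
  [[0,-3,0],0],
  [[0,-4,0],0],
  [[0,-5,0],0],
  [[0,-6,0],0],
  [[0,-7,0],0],
  [[0,-8,0],0],
  [[0,-8,0],0],
])

```text
time: 5.62
tool_pos: [534.5, 20.8, 14.8]
tcp_rot: [-118.3, 89.7, -102.1]
ft_force: [-0.9, 2.3, -0.1]
finger_gap: -0.4
```

```bash
python3 - <<'E'
from h import *
where()
s,p,d=snap("wrist"); cv2.imwrite("pics/w4.png",p[...,::-1]); b=np.load("bed.npy"); plate(s,p,d,((b[0],b[1]),0,b[2]))
E
```

```text
t 5.62 bed xy [-25.3  84.7] z 14.8 F bed [-0.3  2.4] -0.1 gap -0.4 toolyaw-bed 0.04 tilt [-1.    -0.004 -0.002]
plate bed xy [-27.1   2.4] size [140.7  83.7] yaw -1.0 depth-tilt [1.5 1.4] zc 23.0
```

move_arm([
  [[0,-1,0],0],
  [[0,-2,0],0],
  [[0,-2,0],0],
  [[0,6,0],0],
  [[-40,10,-10],0],
  [[-80,-20,-20],0],
  [[-95,-60,-20],0],
  [[-95,-75,-20],0],
  [[-95,-75,-20],0],
  [[-95,-75,-20],0],
  [[-95,-75,-20],0],
])

```text
time: 7.05
tool_pos: [535.5, -55.2, 109.1]
tcp_rot: [-142.2, 89.7, -125.9]
ft_force: [-0.3, -0.4, -0.6]
finger_gap: 0.2
```

```bash
python3 - <<'E'
from h import *
where()
s,p,d=snap("wrist"); cv2.imwrite("pics/w5.png",p[...,::-1]); b=np.load("bed.npy"); m,C,n,dd,B,o=plate(s,p,d,((b[0],b[1]),0,b[2]))
measure(s,p,d)
v=cv2.resize(p[90:290,90:360],None,fx=2.8,fy=2.8,interpolation=cv2.INTER_CUBIC); cv2.imwrite("pics/w5c.png",v[...,::-1])
for x,y in ((5,50),(5,-50)): print("pin top px in crop",[(np.array(proj([*(o+B@[x,y]),19],C))-[90,90])*2.8])
E
```

```text
t 7.05 bed xy [-45.5  11.4] z 109.1 F bed [-0.4 -0.3] -0.6 gap 0.2 toolyaw-bed 0.1 tilt [-1.    -0.003 -0.004]
plate bed xy [-26.8   0.5] size [140.2  84.2] yaw -1.02 depth-tilt [-3.8  0.1] zc 22.5
bed ((565.59814453125, -58.390106201171875), (145.32720947265625, 229.14422607421875), 16.24298667907715) bedz 13.089817505099148
plate in bed ((-7.221527099609375, 5.376487731933594), (134.9427032470703, 91.2920913696289), 89.4454345703125) tilt x,y deg [-8.14 -0.99] z centre 22.6
pin top px in crop [array([584.90684711, 433.70309788])]
pin top px in crop [array([295.9269349, 433.1034637])]
```

View pics/w5c.png

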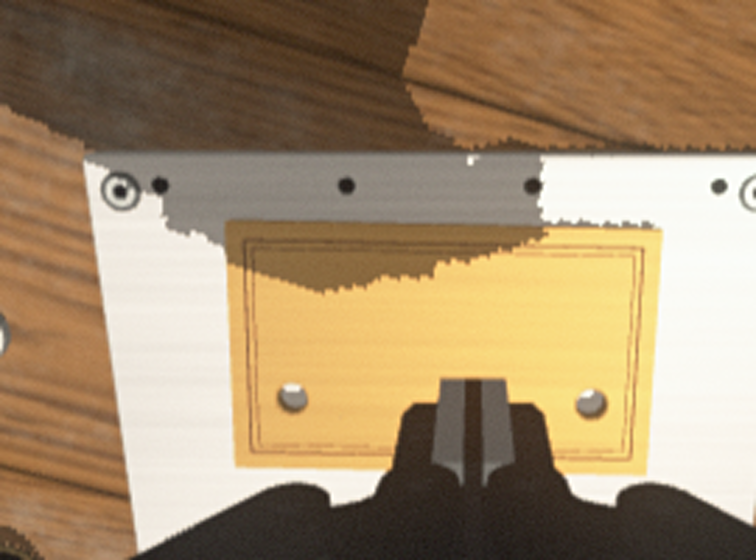

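move_arm([
  [[0,-6,-25],-0.1],
  [[30,-11,-43],-0.1],
  [[60,-11,-43],-0.1],
  [[85,-11,-43],-0.1],
  [[90,-11,-43],-0.1],
  [[90,-11,-43],-0.1],
  [[90,-11,-43],-0.1],
  [[90,-11,-43],-0.1],
], jaw=1)

```text
time: 8.1
tool_pos: [498.2, -78.5, 20.6]
tcp_rot: [-112.2, 89.7, -95.8]
ft_force: [-0.1, 0.2, 0.6]
finger_gap: 85.2
```

```bash
python3 - <<'E'
from h import *
where()
E
```

```text
t 8.1 bed xy [-87.8  -0.6] z 20.6 F bed [0.  0.2] 0.6 gap 85.2 toolyaw-bed 0.21 tilt [-1.    -0.004 -0.002]
```

move_arm([
  [[9,0,0],0.2],
  [[16,0,0],0.2],
  [[18,0,0],0.2],
  [[18,0,2],0.2],
  [[18,0,4],0.2],
  [[18,0,6],0.2],
  [[18,0,8],0.2],
  [[18,0,9],0.2],
  [[18,0,9],0.2],
])

```text
time: 9.22
tool_pos: [506.7, -76.1, 2.6]
tcp_rot: [-115.3, 89.7, -99.1]
ft_force: [-0.3, -0.6, 1.2]
finger_gap: 85.6
```

```bash
python3 - <<'E'
from h import *
where()
s,p,d=snap("wrist"); cv2.imwrite("pics/w6.png",p[...,::-1])
E
```

```text
t 9.22 bed xy [-78.9  -0.6] z 2.6 F bed [-0.5 -0.5] 1.2 gap 85.6 toolyaw-bed 0.01 tilt [-1.    -0.004 -0.002]
```

View pics/w6.png

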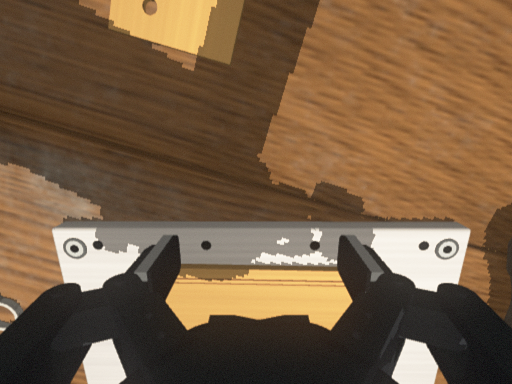

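move_arm([
  [[0.7,0,1],0],
  [[0.7,0,2],0],
  [[0.7,0,3],0],
  [[0.7,0,4],0],
  [[0.7,0,5],0],
  [[0.7,0,6],0],
  [[0.7,0,7],0],
  [[0.7,0,7],0],
])

```text
time: 10.28
tool_pos: [513.0, -74.5, 2.1]
tcp_rot: [-125.3, 89.7, -109.1]
ft_force: [-6.1, -2.2, 6.7]
finger_gap: 85.3
```

```bash
python3 - <<'E'
from h import *
where()
s,p,d=snap("wrist"); cv2.imwrite("pics/w7.png",p[...,::-1])
E
```

```text
t 10.28 bed xy [-72.4  -0.9] z 2.1 F bed [-6.5 -0.4] 6.7 gap 85.3 toolyaw-bed 0.01 tilt [-1.    -0.004 -0.003]
```

move_arm([
  [[-0.7,0,1],0],
  [[-0.7,0,2],0],
  [[-0.7,0,3],0],
  [[-0.7,0,4],0],
  [[-0.7,0,4],0],
])

```text
time: 10.95
tool_pos: [517.3, -73.2, 2.8]
tcp_rot: [-117.2, 89.7, -101.0]
ft_force: [-1.3, 0.4, -0.2]
finger_gap: 85.3
```

```bash
python3 - <<'E'
from h import *
where()
s,p,d=snap("wrist"); cv2.imwrite("pics/w8.png",p[...,::-1]); 
s,p,d=snap("top"); cv2.imwrite("top8.png",p[...,::-1])
s,p,d=snap("scene");cv2.imwrite("pics/s8.png",cv2.resize(p[140:250,180:340],None,fx=4.5,fy=4.5,interpolation=cv2.INTER_CUBIC)[...,::-1])
E
```

```text
t 10.95 bed xy [-68.   -0.8] z 2.8 F bed [-1.2  0.8] -0.2 gap 85.3 toolyaw-bed 0.01 tilt [-1.    -0.004 -0.002]
```

View pics/s8.png

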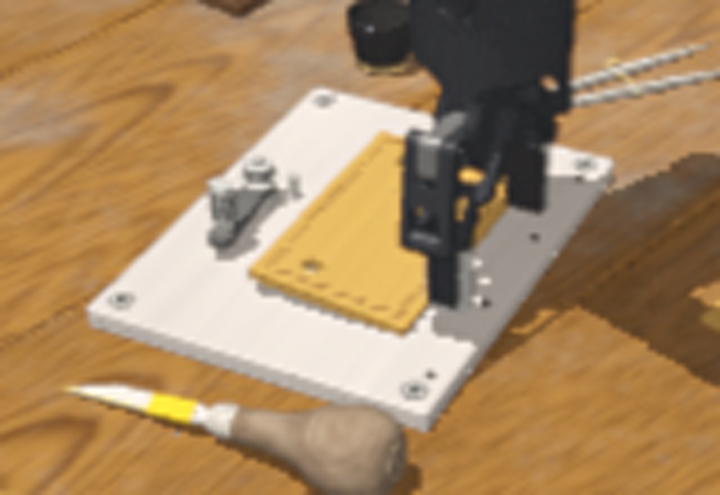

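move_arm([
  [[0,0,0.7],0],
  [[0,0,1.4],0],
  [[0,0,2],0],
  [[0,0,2],0],
])

```text
time: 11.6
tool_pos: [519.4, -72.7, 3.0]
tcp_rot: [-112.3, 89.7, -96.1]
ft_force: [0.5, 0.2, -0.5]
finger_gap: 85.5
```

```bash
python3 - <<'E'
from h import *
where()
s,p,d=snap("scene");cv2.imwrite("pics/s9.png",cv2.resize(p[140:250,180:340],None,fx=4.5,fy=4.5,interpolation=cv2.INTER_CUBIC)[...,::-1])
E
```

```text
t 11.6 bed xy [-65.8  -0.9] z 3.0 F bed [0.6 0.1] -0.5 gap 85.5 toolyaw-bed 0.01 tilt [-1.    -0.005 -0.002]
```

move_arm([
  [[0,0,-8],0],
  [[-20,0,-12],0],
  [[-70,0,-12],0],
  [[-115,0,15],0],
  [[-115,0,30],0],
  [[-115,0,30],0],
  [[-115,0,30],0],
  [[-115,0,30],0],
])

```text
time: 12.65
tool_pos: [546.9, -63.8, 116.8]
tcp_rot: [-137.2, 89.7, -121.1]
ft_force: [0.0, 0.0, 0.7]
finger_gap: 85.4
```

```bash
python3 - <<'E'
from h import *
where()
s,p,d=snap("wrist"); np.save("w10_d.npy",d); np.save("w10_s.npy",s,allow_pickle=True); cv2.imwrite("w10.png",p[...,::-1]); b=np.load("bed.npy"); bed=((b[0],b[1]),0,b[2])
print("tilted:"); m,C,n,dd,B,o=plate(s,p,d,bed,x0=-55); print("flat:"); plate(s,p,d,bed,zn=18.,slope=0)
u,v,w,h=cv2.boundingRect(m.astype(np.uint8)); print(u,v,w,h)
v0=max(0,v-10);u0=u-10; k=min(790/(w+20),590/(h+20)); cv2.imwrite("pics/w10c.png",cv2.resize(p[v0:v+h+10,u0:u+w+10],None,fx=k,fy=k,interpolation=cv2.INTER_CUBIC)[...,::-1])
for x,y in ((5,50),(5,-50)): print("pin top px crop",(np.array(proj([*(o+B@[x,y]),19],C))-[u0,v0])*k)
E
```

```text
t 12.65 bed xy [-36.9  -0.1] z 116.8 F bed [0. 0.] 0.7 gap 85.4 toolyaw-bed -0.0 tilt [-1.    -0.004 -0.004]
tilted:
plate bed xy [-15.9   0.6] size [139.7  79.4] yaw -0.0 depth-tilt [-6.8  0. ] zc 19.6
flat:
plate bed xy [-13.6   0.5] size [140.4  84. ] yaw -0.0 depth-tilt [-6.8  0. ] zc 19.4
185 173 151 82
pin top px crop [623.28086577 324.98776635]
pin top px crop [155.51129801 324.67053692]
```

View pics/w10c.png

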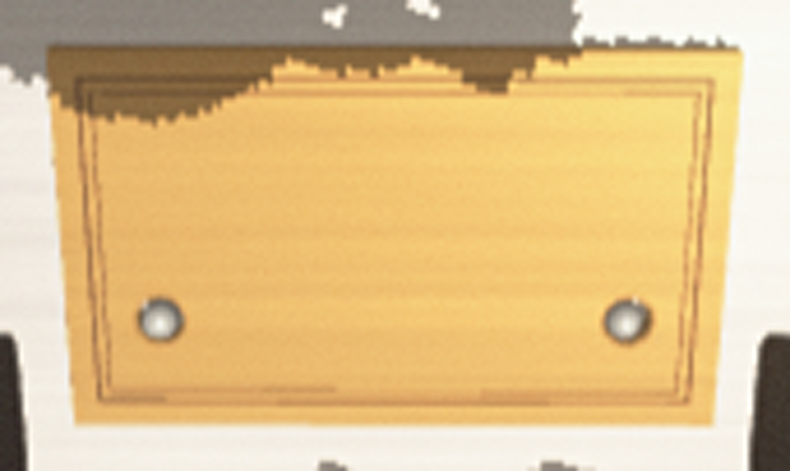

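```bash
python3 - <<'E'
from h import *
s=np.load("w1_s.npy",allow_pickle=True).item(); C=cam("wrist",s); b=np.load("bed.npy"); a=np.radians(b[2]); B=np.array([[np.cos(a),-np.sin(a)],[np.sin(a),np.cos(a)]]); o=b[:2]
for px,z in (((100+383/2.8,85+468/2.8),40),((100+512/2.8,85+478/2.8),52)): print("nut/knob",(hit([px],C,np.array([0,0,1.]),z)[:,:2]-o)@B)
for t in (0,.1,.2,.3,.4): print(t,(np.array(proj([*(o+B@[60-46*np.sin(t),46*np.cos(t)]),52],C))-[100,85])*2.8)
s=np.load("w10_s.npy",allow_pickle=True).item(); d=np.load("w10_d.npy"); C=cam("wrist",s); X=cloud(d,C); L=(X[...,:2]-o)@B
for x in (-48,-35,-20,-5,8,18):
    f=lambda lo,hi: np.median(X[...,2][(abs(L[...,0]-x)<4)&(abs(L[...,1])>lo)&(abs(L[...,1])<hi)])
    print(x,"plate-bed dz",(f(0,40)-f(76,88)).round(2),(f(25,66)-f(76,88)).round(2))
E
```

```text
nut/knob [[56.29383899  0.64513629]]
nut/knob [[53.44437526 46.02329386]]
0 [511.45190312 494.89911508]
0.1 [511.12087033 483.08595207]
0.2 [509.44964987 471.27418076]
0.3 [506.43552644 459.58540072]
0.4 [502.09032374 448.14344942]
-48 plate-bed dz 188.99 174.32
-35 plate-bed dz 6.41 171.08
-20 plate-bed dz 5.87 5.91
-5 plate-bed dz 6.01 6.0
8 plate-bed dz 6.0 5.97
18 plate-bed dz 6.21 6.2
```

The plate lies flat: it is 6.0 mm above the bed along its length, with both pin noses centred in the holes at (160,320) and (627,320). Next I swing the clip.

move_arm([
  [[0,20,40],0],
  [[0,40,80],0],
  [[10,46,112],0],
  [[35,46,117],0],
  [[60,46,117],0],
  [[80,46,117],0],
  [[83,46,117],0],
  [[83,46,117],0],
  [[83,46,117],0],
], jaw=-1)

```text
time: 13.82
tool_pos: [647.5, 12.4, 35.0]
tcp_rot: [-106.9, 89.7, -90.7]
ft_force: [-0.1, 0.3, -0.1]
finger_gap: -0.0
```

```bash
python3 - <<'E'
from h import *
where()
E
```

```text
t 13.82 bed xy [81.  45.1] z 35.0 F bed [-0.   0.3] -0.1 gap -0.0 toolyaw-bed -0.01 tilt [-1.    -0.005 -0.001]
```

move_arm([
  [[0,0,-4],0],
  [[0,0,-8],0],
  [[0,0,-12],0],
  [[0,-1,-16],0],
  [[0,-2,-20],0],
  [[0,-4,-24],0],
  [[0,-6,-28],0],
  [[0,-8,-31],0],
  [[0,-10,-34],0],
  [[0,-11,-37],0],
  [[0,-11,-37],0],
])

```text
time: 15.2
tool_pos: [615.2, -8.9, 35.2]
tcp_rot: [-101.3, 89.7, -85.2]
ft_force: [2.0, -0.8, -0.2]
finger_gap: 0.0
```

```bash
python3 - <<'E'
from h import *
where()
E
```

```text
t 15.2 bed xy [44.  33.7] z 35.2 F bed [ 1.7 -1.3] -0.2 gap 0.0 toolyaw-bed -0.03 tilt [-1.    -0.005 -0.001]
```

move_arm([
  [[0,3,6],0],
  [[0,12,6],0],
  [[0,22,6],0],
  [[0,22,-8],0],
  [[0,22,-20],0],
  [[0,18,-20],0],
  [[0,14,-21],0],
  [[0,10,-22],0],
  [[0,6,-24],0],
  [[0,2,-26],0],
  [[0,-2,-27],0],
  [[0,-2,-27],0],
])

```text
time: 16.7
tool_pos: [590.4, -19.0, 35.6]
tcp_rot: [-90.9, 89.7, -74.7]
ft_force: [-0.1, 0.6, 0.0]
finger_gap: 0.1
```

```bash
python3 - <<'E'
from h import *
where()
E
```

```text
t 16.7 bed xy [17.4 30.9] z 35.6 F bed [0.1 0.6] 0.0 gap 0.1 toolyaw-bed -0.06 tilt [-1.    -0.006 -0.   ]
```

Pushing on in −y towards the stop, watching the force.

move_arm([
  [[0,-3,0],0],
  [[0,-6,0],0],
  [[0,-9,-1],0],
  [[0,-11,-2],0],
  [[0,-12,-2],0],
  [[0,-12,-2],0],
])

```text
time: 17.45
tool_pos: [592.1, -30.6, 35.9]
tcp_rot: [-83.7, 89.7, -67.5]
ft_force: [-0.1, 5.6, 1.0]
finger_gap: -0.2
```

```bash
python3 - <<'E'
from h import *
where()
E
```

```text
t 17.45 bed xy [15.7 19.3] z 35.9 F bed [1.5 5.4] 1.0 gap -0.2 toolyaw-bed -0.06 tilt [-1.    -0.005  0.001]
```

move_arm([
  [[0,-1,0],0],
  [[0,-2,0],0],
  [[0,-2,0],0],
])

```text
time: 17.82
tool_pos: [592.2, -31.0, 35.8]
tcp_rot: [-85.4, 89.8, -69.2]
ft_force: [-1.8, 9.6, 2.9]
finger_gap: -0.1
```

```bash
python3 - <<'E'
from h import *
where()
E
```

```text
t 17.82 bed xy [15.8 18.9] z 35.8 F bed [0.9 9.7] 2.9 gap -0.1 toolyaw-bed -0.03 tilt [-1.    -0.003  0.   ]
```

move_arm([
  [[0,8,0],0],
  [[-30,12,0],0],
  [[-80,12,-30],0],
  [[-95,0,-50],0],
  [[-95,-20,-60],0],
  [[-95,-20,-60],0],
  [[-95,-20,-60],0],
  [[-95,-20,-60],0],
], jaw=1)

```text
time: 18.82
tool_pos: [540.0, -66.1, 130.4]
tcp_rot: [-96.8, 89.8, -80.6]
ft_force: [0.1, 0.6, -1.0]
finger_gap: 85.3
```

```bash
python3 - <<'E'
from h import *
where()
s,p,d=snap("wrist"); b=np.load("bed.npy"); bed=((b[0],b[1]),0,b[2]); m,C,n,dd,B,o=plate(s,p,d,bed,zn=18.,slope=0)
for x,y,z in ((5,50,19),(5,-50,19),(60,0,40),(14,0,52)): print((x,y),np.round(proj([*(o+B@[x,y]),z],C)))
cv2.imwrite("pics/w11.png",p[...,::-1])
E
```

```text
t 18.82 bed xy [-44.2  -0.3] z 130.4 F bed [0.2 0.5] -1.0 gap 85.3 toolyaw-bed 0.0 tilt [-1.    -0.003 -0.   ]
plate bed xy [-13.1   0.5] size [140.4  84.8] yaw -0.01 depth-tilt [-11.  -0.] zc 19.1
(5, 50) [307. 234.]
(5, -50) [212. 234.]
(60, 0) [259. 292.]
(14, 0) [259. 258.]
```

View pics/w11.png

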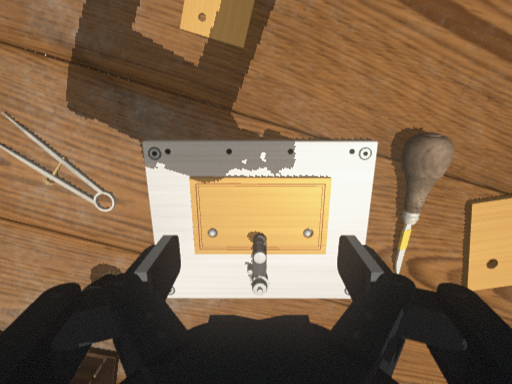

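The clip arm lies straight along bed −x, with the knob at (260,258) and the nut at (260,290). The pins show in the holes at (212,233) and (308,233), and nothing is touching.

```bash
python3 - <<'E'
from h import *
print(r.hand_in()); where()
E
```

```text
the job is handed in; nothing more can be done
None
the job is handed in; nothing more can be done
```

I seated the plate on both pins, swung the clip over it to its stop, and handed the job in at about 19 s of the 67 s allowed. Nothing was gripped or lifted.

**What I did**
- **Plate:** I pushed its left edge about 10 mm in bed −y with shut fingertips. Then I pushed its near edge in bed +x with two open fingertips until it dropped over the pins.
- **Clip:** I pushed the knob round with shut fingertips until it stopped moving. The force there rose to about 10 N; I had not seen more than about 9 N in any other reading. Then I backed off clear.

**Last checks**
- **Plate seated:** It measured 6.0 mm above the bed and level over the part I could read. Its yaw was 0.0°, and both pins showed centred in the holes.
- **Clip at stop:** The knob and nut were in line along bed −x, with the knob within a pixel of where it should be at the stop.
- **Other objects:** The burin and the dividers looked undisturbed in the last picture. The loupe was hidden by the gripper, but I never moved near it.

**Disagreements:** The plate's measured position was 1.1 mm off in x and 0.5 mm off in y, within the 2 mm calibration. The slope fitted directly to the wrist camera's depth was wrong (−7° to −11° on a flat plate). I used the height difference between plate and bed instead.

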